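# Load the shaker tray: snap two leaning reagent bottles into the free cells

## Task

Load the shaker: take the two amber bottles that lean in the slanted rack and stand them upright in the two empty cells of the shaker's blue tray, one in each, pushing each one down past its spring clip until its foot stands fully on the tray's floor, because a bottle that hangs in its clip flies out when the shaker runs. The tray is on soft mounts and gives way as you push, so feel for the floor, but do not ram the glass; leave the two bottles that are already loaded, the timer and the tape roll where they are.

Things in the scene. Friction and masses are not known exactly. Their poses are not given: they have to be found in the camera images.
- bottle_a: amber glass reagent bottle, black cap, 48 mm in diameter, 103 mm tall, about 0.15 kg. Straight body up to 56 mm, then a shoulder; the cap (31 mm in diameter, 85 to 103 mm above the foot) is fixed. Origin: centre of the foot; z up the bottle's axis. At the start it leans in a pocket of the slanted rack, cap towards the rack's -x; which bottle is in which pocket varies.
- bottle_b: amber glass reagent bottle, black cap, 48 mm in diameter, 103 mm tall, about 0.15 kg. Straight body up to 56 mm, then a shoulder; the cap (31 mm in diameter, 85 to 103 mm above the foot) is fixed. Origin: centre of the foot; z up the bottle's axis. At the start it leans in a pocket of the slanted rack, cap towards the rack's -x; which bottle is in which pocket varies.
- rack: white slanted rack with two pockets on a grey foot plate (118 x 160 mm), fixed to the bench. Pockets side by side along y, 74 mm apart, 52.5 mm square and 44 mm deep, tipped 0.47 rad (27 degrees) so that bottles lean towards the rack's -x (the robot's side); 59 mm of each bottle stands out, along its axis. Origin: centre of the foot's underside; z up.
- shaker: white orbital shaker, fixed, switched off; base 216 x 164 x 52 mm, control panel on its -x side. It carries a blue tray (141 x 128 mm) of 2 x 2 cells: spine 14 mm thick along y between near and far row, divider 12 mm thick between the two cells of a row, cells 52 mm wide along y, round rims 39 to 42 mm above the tray's floor. Origin: on the bench under the tray's centre.
- tray (a joint): how far the tray has sunk on its soft rubber mounts, m. Its floor is 74 mm above the bench at 0. It sinks straight down about 0.8 mm per newton of push, to 14 mm at most (17 N), and rises again when let go; each added bottle's weight sinks it by 1 to 1.5 mm.
- cell_a (a point): The empty near cell on the left (+y). Point on the tray's floor under the axis of a bottle that stands home there, against the spine. z up; x and y as the shaker's. It moves with the tray.
- cell_b (a point): The empty near cell on the right (-y), 64 mm from the left one. Point on the tray's floor under the axis of a bottle that stands home there, against the spine. z up; x and y as the shaker's. It moves with the tray.
- cell_c (a point): The far cell on the left, already loaded. Point on the tray's floor under the axis of a bottle that stands home there, against the spine. z up; x and y as the shaker's. It moves with the tray.
- cell_d (a point): The far cell on the right, already loaded. Point on the tray's floor under the axis of a bottle that stands home there, against the spine. z up; x and y as the shaker's. It moves with the tray.
- clip_a (a joint): steel leaf spring, 24 mm wide, hinged at the floor on cell_a's -x side; 0 at rest, about 0.1 rad with a bottle in. Its nose, 43 mm up, stands 20 mm from the cell's axis, its flared tip 66 mm up and 31 mm out. It shoves a bottle towards the spine with 4 to 8 N. Pushing in takes up to 12 N at the nose, then 3 to 8 N all the way, more only at the floor; let go early, the bottle hangs there.
- clip_b (a joint): the same leaf spring on the -x side of cell_b.
- loaded_c: bottle of the same kind, already home in the far left cell. Origin: centre of the foot.
- loaded_d: bottle of the same kind, already home in the far right cell. Origin: centre of the foot.
- timer: white bench timer, 26 x 64 x 60 mm, loose on the bench behind the work. Origin: centre of its underside.
- tape_roll: roll of yellow label tape lying flat, 95 mm across, 19 mm high, loose on the bench. Origin: centre of its underside.

How it is judged (in metres and radians):
At the end, for the whole second after the job is handed in: One of the two bottles is home in each of the two near cells: foot within 2 mm of the tray's floor, axis within 4 mm of the cell's point, upright within 0.06 rad (3.4 degrees), at rest (under 20 mm/s); the two loaded bottles are still home in the far cells (within 5 mm) ((((z of bottle_a in the frame of cell_a between -0.003 and 0.002 m and horizontal distance between bottle_a and cell_a below 0.004 m) and (z of bottle_b in the frame of cell_b between -0.003 and 0.002 m and horizontal distance between bottle_b and cell_b below 0.004 m)) or ((z of bottle_a in the frame of cell_b between -0.003 and 0.002 m and horizontal distance between bottle_a and cell_b below 0.004 m) and (z of bottle_b in the frame of cell_a between -0.003 and 0.002 m and horizontal distance between bottle_b and cell_a below 0.004 m))) and angle between each of bottle_a, bottle_b's own z axis and vertical below 0.06 rad and linear speed of each of bottle_a, bottle_b below 0.02 m/s and distance between loaded_c and cell_c below 0.005 m and distance between loaded_d and cell_d below 0.005 m); the robot touches nothing.
It fails at once if the bottle is rammed: more than 45 N between it and the shaker (contact force between any of bottle_a, bottle_b and shaker above 45 N).
It fails at once if the loaded bottle in the far left cell is pulled up or shoved out of place in its cell (more than 8 mm) (distance between loaded_c and cell_c above 0.008 m).
It fails at once if the loaded bottle in the far right cell is pulled up or shoved out of place in its cell (more than 8 mm) (distance between loaded_d and cell_d above 0.008 m).
It fails at once if the timer or the tape roll is shoved more than 30 mm (distance of any of timer, tape_roll from where it was at the start of the episode above 0.03 m).
It also fails if it takes over 61 s, if anything falls off the work surface, if the arm or the gripper's body presses on something with over 40 N, if the wrist force passes 120 N, or if a joint passes its speed limit or range.

## Robot

A 6-joint arm with a two-finger parallel gripper is mounted at the origin on a cart in front of the work surface, level with it; the furniture and walls round the work are solid. World frame = base frame: x ahead of the robot, y to its left, z up, the work surface at z = 0. Lengths are in mm, angles in rad, forces in N, time in s.
With the tool pointing down it reaches from about 275 to 750 mm from the base axis. Payload 10.2 kg.
Tool frame: the origin (TCP) lies on the front face of the gripper's body, between the roots of the fingers; the fingertips stand 73 mm ahead of it and the grasp point (between the pads) lies 54 mm ahead of it; z points along the fingers, y is the line along which they close (so a half turn about z gives the same grasp; the last joint's range is limited). The gripper opens to 85 mm and grips with 20 to 120 N. Pads are 22 mm wide; open, the fingers measure 114 mm over their backs; the gripper's body (76 mm by 85 mm) begins 54 mm behind the grasp point. The pads swing forward as they close: fully open they stand 13 mm farther back than shut.
Start: joints at [-1.462, 0.313, 1.498, -0, 1.331, -0.223], TCP at [171.004, -496.376, 303.894] pointing down, gripper open.
Joint ranges: [-2.94, 2.94], [-0.97, 2.17], [0.19, 2.56], [-1.23, 4.37], [0.02, 3.11], [-2.88, 2.88]. Speed limits (rad/s): [2.39, 2.39, 3.01, 3.14, 3.14, 3.14].

## Interface

Orientations are given as a unit quaternion [w, x, y, z].
In Python, from rig import * gives the robot as it stands.
- The arm moves only by the tool step_arm, never from a script. Its argument "plan" is a list of rows, each an object with "offset": the shift along the tool's x, y, z in cm, a list of three; "rot": the turn, a rotation vector about the tool's x, y, z in degrees, a list of three; "gripper": the finger opening in cm, from 0 to 8.54. In form: [{"offset": [x, y, z], "rot": [wx, wy, wz], "gripper": gripper}, ...]. A call has 1 to 12 rows; each row is the pose to reach, as a shift and turn from the pose commanded when the call began, along the tool's axes at that moment; what a row does not reach only later rows make up. A row lasts 1/10 s, in which the tool goes at most 50 mm and 8.59 degrees, less where a joint would pass 70% of its speed; a pose out of reach is approached as far as the arm can. A call with a gripper value outside its range is refused whole. The fingers move at their own pace and stop on an object; "squeeze" is the grip in N (left out, the last holds). Time passes only in rows, so rows that repeat a pose let the fingers close. It gives the time, the measured TCP pose, the force, the opening and the grip force at its end, in the units of the state.
- sense(): the state, without advancing time (a new reading comes with each control period).
- capture(name): name is "side" or "top"; returns a dict with "color" (400x640x3 uint8, red, green, blue), "depth" (400x640 float32, mm along the optical axis (not along the pixel's ray), 0 where there is no reading), "vertical_fov" (degrees; the focal length in pixels is half the picture's height over the tangent of half this angle, whatever the lens; pixels are square), "cx", "cy" (the principal point, pixels), "rvec" (rotation vector, rad) and "tvec" (3), from world to camera coordinates, as OpenCV has them. Camera axes: x right, y down, z forward; pixel columns grow to the right and rows downward; lengths in mm; the calibration is good to about 2 mm. A picture is of the moment at which its call begins.
- finish_job(): hands the job in; it is judged then, once.
The state is a dict: "time_s": time; "joints": joint angles; "dq": joint speeds; "tau": joint torques, N m; "eef_pos": TCP position; "ee_rot": TCP orientation; "force": force on the tool from outside, world axes, zero at the start; "wrist_torque": the same for the moment, N m; "grip_width": opening from 0.0 (shut) to 1.0 (fully open); "grip_force": force on a finger pad.
Only numpy, scipy, OpenCV 4.12 (cv2) and the standard library are available. Lean on these libraries where they do the work, as an engineer would, in place of code of your own. Each camera call takes 0.05 s, during which the arm holds its last target. There are 200 camera calls.

## Working session

There is one attempt and no reset: what is moved stays moved. The work goes in short steps, Python scripts to look and compute and a tool call to move; the robot and the scene stay as the last step left them, time stands still between calls to the robot, and variables do not carry over. Pictures are saved under pics/ and viewed, at most 10 in all, crops included, and the job is handed in when it is done.

Besides the shell and the picture viewer there is one more tool, called in YAML: its name, and indented under it one key for each argument. step_arm: Moves the arm, as the interface text tells. Its arguments: {"type":"object","properties":{"plan":{"type":"array"},"squeeze":{"type":"number"}},"required":["plan"]}

```bash
mkdir -p pics
cat > h.py <<'E'
from rig import *
import numpy as np, cv2
from scipy.spatial.transform import Rotation as R
def cap(n,f):
    c=capture(n); np.savez('pics/'+f+'.npz',**c); cv2.imwrite('pics/'+f+'.png',c['color'][:,:,::-1]); return c
def world(c,mask=None):
    d=c['depth']; f=200/np.tan(np.radians(float(c['vertical_fov']))/2)
    v,u=np.mgrid[0:400,0:640]
    p=np.stack([(u-c['cx'])/f*d,(v-c['cy'])/f*d,d],-1)
    M=R.from_rotvec(np.ravel(c['rvec'])).as_matrix()
    return (p-np.ravel(c['tvec']))@M
E
ls
python3 - <<'E'
from h import *
print(sense())
for n in('side','top'):
    c=cap(n,n+'0'); M=R.from_rotvec(np.ravel(c['rvec'])).as_matrix(); print(n,-M.T@np.ravel(c['tvec']),M[2])
E
```

```text
h.py
pics
{'time_s': 0.0, 'joints': array([-1.46239925e+00,  3.13443652e-01,  1.49845810e+00, -4.26815917e-06,
        1.33096469e+00, -2.23371969e-01]), 'dq': array([-5.59780397e-04, -1.95807610e-03, -3.26864539e-04, -1.28310188e-03,
       -2.22182258e-05, -1.97405020e-04]), 'tau': array([-8.10540787e-04, -4.12263179e+01, -2.59742832e+01, -2.10632629e-04,
        4.15268514e-03,  3.15317031e-06]), 'eef_pos': array([ 170.98418385, -496.20037605,  303.33034456]), 'ee_rot': array([-6.35960891e-04,  9.86272401e-01,  1.65125242e-01,  3.45239918e-05]), 'force': array([-0.72793069, -0.72749792, -1.08643115]), 'wrist_torque': array([ 0.01097673, -0.00478183, -0.04687199]), 'grip_force': 0.0, 'grip_width': 0.9982406064161695}
side [ 652.72998574 -666.19169802  653.44691941] [-0.06263542  0.73950535 -0.67023029]
top [402.29822183 -45.34715141 990.72059788] [ 0.18706831 -0.01877417 -0.98216749]
```

View pics/top0.png

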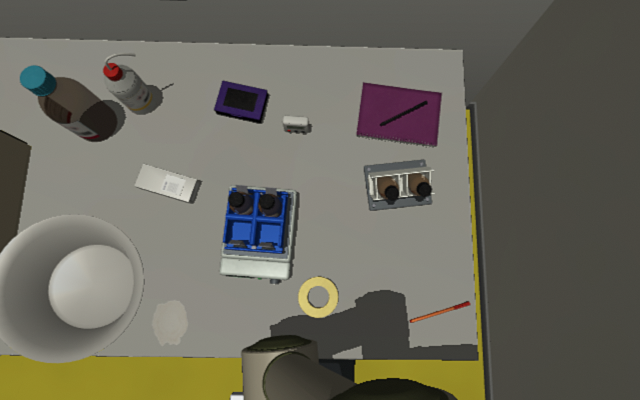

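View pics/side0.png

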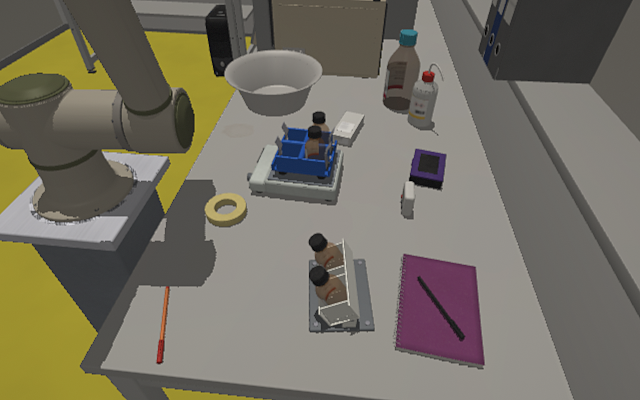

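Top view: tray with blue cells around (255,220), its loaded bottles in the far row (240,200) and (268,202); rack at (398,185) with caps at (391,193) and (424,188). The tape roll is at (318,297) and the timer is one of two loose boxes. The side view agrees.

Run:
```python
from h import *
def L(n): return dict(np.load(f'pics/{n}.npz'))
for n in('top0','side0'):
    c=L(n);W=world(c);col=c['color'].astype(int);r,g,b=col[...,0],col[...,1],col[...,2]
    ok=c['depth']>0
    blue=ok&(b>90)&(b>2*r)&(b>1.5*g)&(W[...,2]>60)&(W[...,2]<125)&(W[...,0]<650)
    P=W[blue]; print(n,'blue',len(P),P.min(0),P.max(0),np.percentile(P[:,2],[5,50,90,97]))
    Q=P[P[:,2]>106]; rect=cv2.minAreaRect(Q[:,:2].astype(np.float32)); print(rect)
    # white shaker base top z~52
    m=ok&(abs(W[...,2]-52)<4)&(r>120)&(abs(r-b)<40); 
    S=W[m]; S=S[(abs(S[:,0]-P[:,0].mean())<170)&(abs(S[:,1]-P[:,1].mean())<110)]; print('base',len(S),cv2.minAreaRect(S[:,:2].astype(np.float32)))
    # dark caps
    dark=ok&(r<60)&(g<60)&(b<60)&(W[...,2]>75)&(W[...,0]>250)&(W[...,2]<200)
    k,lab,st,ce=cv2.connectedComponentsWithStats(dark.astype(np.uint8))
    for i in range(1,k):
        if st[i,4]>20: Z=W[lab==i]; print('dark',ce[i],st[i,4],np.median(Z,0).round(1),Z[:,2].max().round(1),Z.min(0).round(),Z.max(0).round())
    white=ok&(r>120)&(abs(r-b)<40)
    fl=ok&(W[...,2]>3)&(W[...,2]<20)
    k,lab,st,ce=cv2.connectedComponentsWithStats(((W[...,2]>4)&ok&(W[...,2]<150)&(W[...,0]>200)).astype(np.uint8))
    for i in range(1,k):
        if st[i,4]>150: Z=W[lab==i]; print('obj',ce[i].round(),st[i,4],np.median(Z,0).round(),Z[:,2].max().round(),np.array(cv2.minAreaRect(Z[:,:2].astype(np.float32))[0]).round(1),cv2.minAreaRect(Z[:,:2].astype(np.float32))[1:])
    s=c['color'][:,:,::-1]
    (x0,y0,w,h)=(210,150,240,140) if n=='top0' else (240,100,150,240)
    if n=='top0':
        cv2.imwrite('pics/topz.png',np.hstack([cv2.resize(s[180:290,215:305],None,fx=4.4,fy=4.4,interpolation=3),cv2.resize(s[155:215,360:440],None,fx=4.8,fy=4.8,interpolation=3)[:484] if 0 else cv2.copyMakeBorder(cv2.resize(s[155:215,360:440],None,fx=4.8,fy=4.8,interpolation=3),0,484-288,0,0,0)]))
```

```text
top0 blue 1743 [467.92809212  37.1382559   69.64504303] [615.33788314 171.01658432 121.03182717] [ 72.77866427  87.08000269 116.12604702 117.41072166]
((542.0057373046875, 104.40971374511719), (128.18115234375, 115.96902465820312), 86.6095962524414)
base 220 ((541.6710815429688, 104.00462341308594), (158.2476043701172, 170.79971313476562), 86.65180206298828)
dark [118.85964912  74.50877193] 57 [854.5 416.3 152.2] 161.0 [844. 413. 143.] [872. 429. 161.]
dark [ 56.67956989 111.2688172 ] 465 [759.8 534.9 160.7] 198.4 [747. 510. 123.] [778. 565. 198.]
dark [ 91.79425837 114.99282297] 418 [775.4 493.1 100.8] 135.4 [754. 486.  75.] [825. 513. 135.]
dark [  6.83783784 133.97297297] 37 [729.7 686.   96.4] 116.0 [725. 682.  76.] [733. 690. 116.]
dark [  5.95652174 142.65217391] 23 [706.4 683.7  97.8] 111.9 [700. 680.  86.] [718. 688. 112.]
dark [  9.15217391 151.06521739] 46 [690.9 681.9  86. ] 103.7 [682. 679.  75.] [704. 684. 104.]
dark [  2.69230769 163.40384615] 52 [657.2 682.1 100.6] 111.6 [637. 679.  76.] [680. 684. 112.]
dark [423.4673913  189.05434783] 184 [ 614.9 -271.1  116.9] 125.7
[... 4213 characters left out ...]
[548.  55.  51.] 150.0 [542.  219.2] ((417.1549987792969, 229.36459350585938), 80.59700775146484)
obj [423. 176.] 1542 [844. 123.  31.] 62.0 [845.9 105.9] ((251.23936462402344, 89.14874267578125), 75.68311309814453)
obj [226. 209.] 919 [375. -48.  18.] 22.0 [373.3 -39.8] ((94.30986022949219, 95.53064727783203), 24.97498893737793)
obj [338. 289.] 5149 [ 648. -272.   55.] 125.0 [ 653.8 -235.6] ((117.8141098022461, 160.087158203125), 7.116741180419922)
obj [440. 311.] 7941 [ 842. -260.   12.] 26.0 [ 841.2 -240.6] ((212.61453247070312, 151.72972106933594), 83.00739288330078)
obj [163. 328.] 349 [ 346. -346.    7.] 12.0 [ 341.  -331.5] ((8.996831893920898, 152.33433532714844), 17.257659912109375)
```

View pics/topz.png

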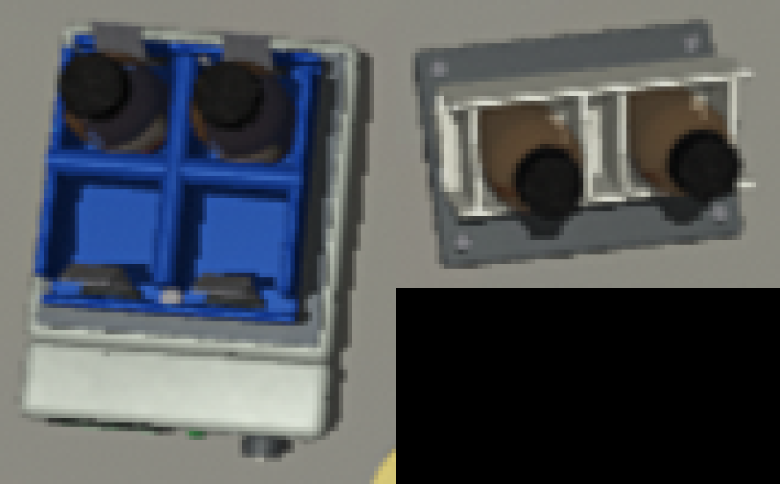

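Enlarged: near cells empty at about (115,220) and (238,235) in the crop, with clips on the near side; spine, divider and leaning caps (549,178) and (705,165) are clear. Shaker yaw is about -3°, rack yaw about +7°. Next I fit the caps.

```bash
cat >> h.py <<'E'
def Rz(a): return R.from_euler('z',a).as_matrix()
def L(n): return dict(np.load(f'pics/{n}.npz'))
def capfit(c,guess,ax,rad=30,lo=-12):
    """centre of cap top face: dark points near guess, in plane normal to ax"""
    W=world(c);m=(c['depth']>0)&(c['color'].max(2)<70)&(np.linalg.norm(W-guess,axis=-1)<rad)
    P=W[m]; h=P@ax; t=np.percentile(h,97); T=P[h>t-4]
    e1=np.cross([0,1,0],ax); e1/=np.linalg.norm(e1); e2=np.cross(ax,e1)
    q=np.stack([T@e1,T@e2],1).astype(np.float32); (ce,r)=cv2.minEnclosingCircle(q)
    rr=cv2.minAreaRect(q); hm=np.median(T@ax)
    f=lambda xy: xy[0]*e1+xy[1]*e2+hm*ax
    # plane fit normal
    n=np.linalg.svd(T-T.mean(0))[2][2]
    return f(ce).round(1),round(r,1),f(rr[0]).round(1),np.round(rr[1],1),(n*np.sign(n[2])).round(3),len(T)
E
python3 - <<'E'
from h import *
az=np.array([0,0,1.]); yr=np.radians(7.2); ar=Rz(yr)@[-np.sin(.47),0,np.cos(.47)]
print('ar',ar)
for n in('top0','side0'):
    c=L(n)
    for g,a in(((605,-202,117),ar),((616,-276,117),ar),((572,130,178),az),((568,66,178),az)): print(n,*capfit(c,np.array(g),a))
    W=world(c);r=c['color'].astype(int);b=(r[...,2]>90)&(r[...,2]>2*r[...,0])
    for z0,z1 in((66,80),(106,122)):
        P=W[b&(W[...,2]>z0)&(W[...,2]<z1)&(W[...,0]<650)]; print(n,'blue z',np.median(P[:,2]) if len(P) else 0,len(P))
    m=(c['depth']>0)&(abs(W[...,0]-400)<40)&(abs(W[...,1]+150)<60); print('bench',np.median(W[m][:,2]))
E
```

```text
ar [-0.44931514 -0.0567617   0.89156829]
top0 [ 602.3 -201.2  118.8] 15.4 [ 602.5 -200.7  118.9] [29.9 25.3] [-0.477 -0.056  0.877] 112
top0 [ 612.3 -274.1  118.8] 14.7 [ 611.8 -274.6  118.5] [27.7 28.1] [-0.439 -0.061  0.897] 119
top0 [570.9 135.  178.7] 15.4 [570.5 134.  178.7] [29.4 26.7] [-0.048 -0.03   0.998] 138
top0 [568.2  71.5 178.4] 15.1 [568.9  71.4 178.4] [28.2 28.7] [-0.024  0.008  1.   ] 141
top0 blue z 74.83930152738306 826
top0 blue z 114.63827668836859 724
bench 0.6707405210540821
side0 [ 602.8 -202.4  117.7] 16.0 [ 603.8 -203.5  118.1] [28.6 28.7] [-0.433 -0.047  0.9  ] 155
side0 [ 613.1 -275.7  118.1] 16.1 [ 612.8 -276.   118. ] [29.4 29.6] [-0.45  -0.046  0.892] 198
side0 [573.9 132.3 177.4] 15.6 [571.8 132.2 177.4] [27.2 28.4] [-0.024 -0.029  0.999] 74
side0 [568.9  70.5 177.6] 16.2 [568.8  70.2 177.6] [27.  31.5] [-0.033 -0.014  0.999] 89
side0 blue z 74.65675821891293 82
side0 blue z 113.26763233443 286
bench -0.06969847416240187
```

```bash
cat >> h.py <<'E'
def rel(pos,Rt):
    s=sense(); q=s['ee_rot']; R0=R.from_quat([q[1],q[2],q[3],q[0]])
    off=R0.inv().apply(np.array(pos)-s['eef_pos'])/10
    rot=np.degrees((R0.inv()*R.from_matrix(Rt)).as_rotvec())
    print('off cm',off.round(2),'rot deg',rot.round(1),'| n',np.linalg.norm(off).round(1),np.linalg.norm(rot).round(1))
def tool(z,x):
    z=np.array(z)/np.linalg.norm(z); x=np.array(x)-np.dot(x,z)*z; x/=np.linalg.norm(x)
    return np.stack([x,np.cross(z,x),z],1)
YR=np.radians(7.4); AR=Rz(YR)@[-np.sin(.47),0,np.cos(.47)]
RR=tool(-AR,Rz(YR)@[0,1,0])
YS=np.radians(-3.1); RS=tool([0,0,-1],Rz(YS)@[0,1,0])
C1=np.array([602.8,-202,118.3]); C2=np.array([612.7,-275.,118.3])
CA=np.array([512.2,137.2]); CB=np.array([508.8,73.3])
E
python3 -c "
from h import *
rel(C1+150*AR,RR)"
```

```text
off cm [ 43.76 -15.11   5.16] rot deg [-22.6  18.3 -76.9] | n 46.6 82.2
```

step_arm:
  plan:
    - {"offset": [43.8, -15.1, 5.2], "rot": [-22.6, 18.3, -76.9], "gripper": 6.0}
    - {"offset": [43.8, -15.1, 5.2], "rot": [-22.6, 18.3, -76.9], "gripper": 6.0}
    - {"offset": [43.8, -15.1, 5.2], "rot": [-22.6, 18.3, -76.9], "gripper": 6.0}
    - {"offset": [43.8, -15.1, 5.2], "rot": [-22.6, 18.3, -76.9], "gripper": 6.0}
    - {"offset": [43.8, -15.1, 5.2], "rot": [-22.6, 18.3, -76.9], "gripper": 6.0}
    - {"offset": [43.8, -15.1, 5.2], "rot": [-22.6, 18.3, -76.9], "gripper": 6.0}
    - {"offset": [43.8, -15.1, 5.2], "rot": [-22.6, 18.3, -76.9], "gripper": 6.0}
    - {"offset": [43.8, -15.1, 5.2], "rot": [-22.6, 18.3, -76.9], "gripper": 6.0}
    - {"offset": [43.8, -15.1, 5.2], "rot": [-22.6, 18.3, -76.9], "gripper": 6.0}
    - {"offset": [43.8, -15.1, 5.2], "rot": [-22.6, 18.3, -76.9], "gripper": 6.0}
    - {"offset": [43.8, -15.1, 5.2], "rot": [-22.6, 18.3, -76.9], "gripper": 6.0}
    - {"offset": [43.8, -15.1, 5.2], "rot": [-22.6, 18.3, -76.9], "gripper": 6.0}
  squeeze: 60

```text
time_s: 1.3
eef_pos: [535.6, -211.2, 251.7]
ee_rot: [0.154, 0.642, 0.73, 0.174]
force: [-0.3, -0.0, 0.0]
grip_width: 0.705
grip_force: 0.0
```

```bash
python3 -c "
from h import *
rel(C1+150*AR,RR);rel(C1+47*AR,RR)"
```

```text
off cm [ 0.05  0.01 -0.04] rot deg [-0.1  0.1 -0. ] | n 0.1 0.1
off cm [ 0.06  0.03 10.26] rot deg [-0.1  0.1 -0. ] | n 10.3 0.1
```

step_arm:
  plan:
    - {"offset": [0, 0, 4], "rot": [0, 0, 0], "gripper": 6.0}
    - {"offset": [0, 0, 7.5], "rot": [0, 0, 0], "gripper": 6.0}
    - {"offset": [0, 0, 9.5], "rot": [0, 0, 0], "gripper": 6.0}
    - {"offset": [0, 0, 10.2], "rot": [0, 0, 0], "gripper": 6.0}
    - {"offset": [0, 0, 10.2], "rot": [0, 0, 0], "gripper": 6.0}

```text
time_s: 1.8
eef_pos: [581.3, -205.8, 160.7]
ee_rot: [0.154, 0.642, 0.73, 0.174]
force: [0.1, -0.2, 0.3]
grip_width: 0.704
grip_force: 0.0
```

```bash
python3 -c "
from h import *
c=cap('side','s1');cv2.imwrite('pics/s1z.png',cv2.resize(c['color'][170:340,250:420,::-1],None,fx=3.5,fy=3.5,interpolation=3))"
```

```text
(no output)
```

View pics/s1z.png

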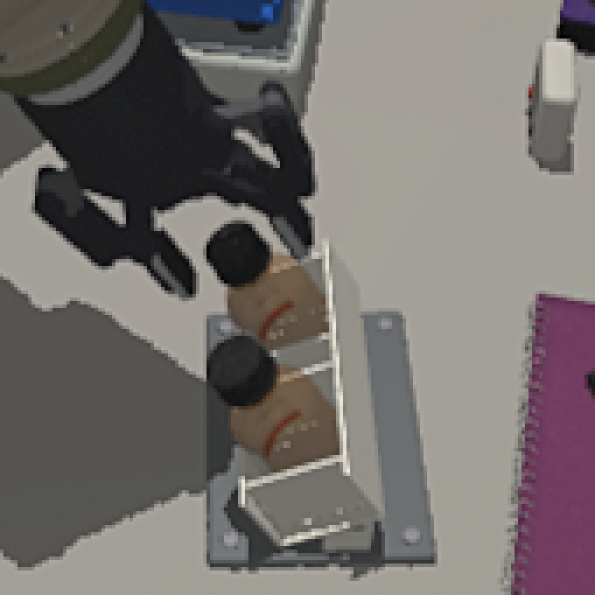

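The fingers straddle the left bottle's cap at crop (238,252), with pads at (175,275) and (295,230), centred and clear of the rack. Next: close and lift along the axis.

step_arm:
  plan:
    - {"offset": [0, 0, 0], "rot": [0, 0, 0], "gripper": 2.5}
    - {"offset": [0, 0, 0], "rot": [0, 0, 0], "gripper": 2.5}
    - {"offset": [0, 0, 0], "rot": [0, 0, 0], "gripper": 2.5}
    - {"offset": [0, 0, 0], "rot": [0, 0, 0], "gripper": 2.5}
    - {"offset": [0, 0, 0], "rot": [0, 0, 0], "gripper": 2.5}
    - {"offset": [0, 0, 0], "rot": [0, 0, 0], "gripper": 2.5}
  squeeze: 60

```text
time_s: 2.45
eef_pos: [581.5, -205.7, 162.4]
ee_rot: [0.155, 0.641, 0.731, 0.174]
force: [-6.4, -1.0, 8.9]
grip_width: 0.338
grip_force: 57.2
```

step_arm:
  plan:
    - {"offset": [0, 0, 0], "rot": [0, 0, 0], "gripper": 4.2}
    - {"offset": [0, 0, 0], "rot": [0, 0, 0], "gripper": 4.2}
    - {"offset": [0, 0, -0.5], "rot": [0, 0, 0], "gripper": 4.2}
    - {"offset": [0, 0, -0.5], "rot": [0, 0, 0], "gripper": 2.5}
    - {"offset": [0, 0, -0.5], "rot": [0, 0, 0], "gripper": 2.5}
    - {"offset": [0, 0, -0.5], "rot": [0, 0, 0], "gripper": 2.5}
    - {"offset": [0, 0, -0.5], "rot": [0, 0, 0], "gripper": 2.5}
    - {"offset": [0, 0, -0.5], "rot": [0, 0, 0], "gripper": 2.5}
  squeeze: 60

```text
time_s: 3.25
eef_pos: [579.4, -205.8, 166.4]
ee_rot: [0.155, 0.641, 0.731, 0.174]
force: [-6.6, -1.5, 7.0]
grip_width: 0.329
grip_force: 58.5
```

step_arm:
  plan:
    - {"offset": [0, 0, -0.8], "rot": [0, 0, 0], "gripper": 2.5}
    - {"offset": [0, 0, -2], "rot": [0, 0, 0], "gripper": 2.5}
    - {"offset": [0, 0, -4], "rot": [0, 0, 0], "gripper": 2.5}
    - {"offset": [0, 0, -6], "rot": [0, 0, 0], "gripper": 2.5}
    - {"offset": [0, 0, -8], "rot": [0, 0, 0], "gripper": 2.5}
    - {"offset": [0, 0, -10], "rot": [0, 0, 0], "gripper": 2.5}
    - {"offset": [0, 0, -10], "rot": [0, 0, 0], "gripper": 2.5}

```text
time_s: 3.95
eef_pos: [534.2, -211.6, 257.3]
ee_rot: [0.156, 0.641, 0.731, 0.174]
force: [1.0, -0.5, -2.5]
grip_width: 0.326
grip_force: 59.4
```

```bash
python3 -c "
from h import *
rel(np.r_[CA+[-1.5,0],74+52+97+60],RS)"
```

```text
off cm [34.88  3.17 -1.46] rot deg [27.  -2.2 10.4] | n 35.1 29.0
```

```bash
python3 -c "
from h import *
rel(np.r_[CA+[-1.5,0],325],RS)"
```

```text
off cm [34.86  5.08 -5.2 ] rot deg [27.  -2.2 10.4] | n 35.6 29.0
```

step_arm:
  plan:
    - {"offset": [0, 1.5, -5.2], "rot": [9, -0.7, 3.5], "gripper": 2.5}
    - {"offset": [3.5, 3, -5.2], "rot": [16, -1.4, 7], "gripper": 2.5}
    - {"offset": [7.5, 5.1, -5.2], "rot": [24, -2, 10], "gripper": 2.5}
    - {"offset": [12, 5.1, -5.2], "rot": [27, -2.2, 10.4], "gripper": 2.5}
    - {"offset": [16.5, 5.1, -5.2], "rot": [27, -2.2, 10.4], "gripper": 2.5}
    - {"offset": [21, 5.1, -5.2], "rot": [27, -2.2, 10.4], "gripper": 2.5}
    - {"offset": [25.5, 5.1, -5.2], "rot": [27, -2.2, 10.4], "gripper": 2.5}
    - {"offset": [30, 5.1, -5.2], "rot": [27, -2.2, 10.4], "gripper": 2.5}
    - {"offset": [33, 5.1, -5.2], "rot": [27, -2.2, 10.4], "gripper": 2.5}
    - {"offset": [34.9, 5.1, -5.2], "rot": [27, -2.2, 10.4], "gripper": 2.5}
    - {"offset": [34.9, 5.1, -5.2], "rot": [27, -2.2, 10.4], "gripper": 2.5}
    - {"offset": [34.9, 5.1, -5.2], "rot": [27, -2.2, 10.4], "gripper": 2.5}

```text
time_s: 5.15
eef_pos: [511.2, 137.9, 322.8]
ee_rot: [-0.002, 0.726, 0.688, -0.001]
force: [-0.6, 0.1, -1.6]
grip_width: 0.328
grip_force: 59.6
```

```bash
python3 -c "
from h import *
rel(np.r_[CA+[-1.5,0],325],RS)
a=cap('side','s2')['color'];b=cap('top','t2')['color']
f=lambda i:cv2.resize(i[:,:,::-1],None,fx=3.3,fy=3.3,interpolation=3)
cv2.imwrite('pics/z2.png',np.hstack([f(a[50:210,225:345]),f(b[130:290,200:320])]))"
```

```text
off cm [-0.07 -0.05 -0.22] rot deg [-0.2 -0.1  0. ] | n 0.2 0.3
```

View pics/z2.png

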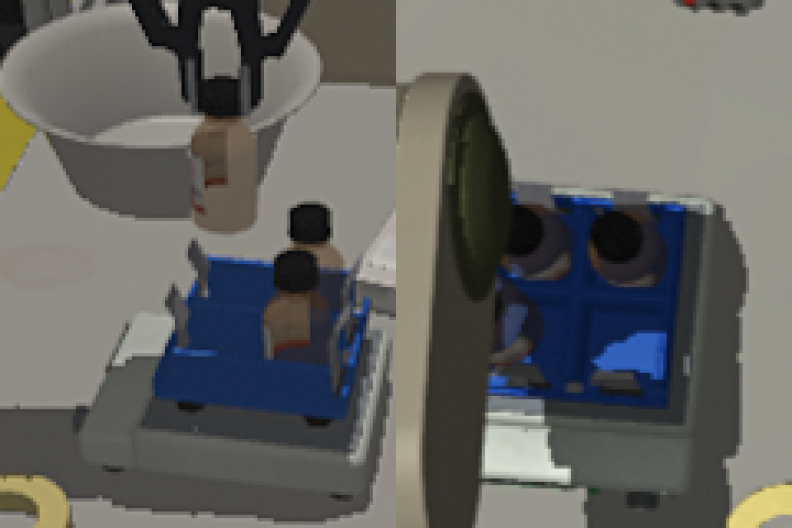

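The bottle is held by its cap, upright, at crop (222,160) over the left near cell. I measure its axis from the depth by fitting a circle at two heights.

```bash
cat >> h.py <<'E'
from scipy.optimize import least_squares
def bfit(c,xy,z0,z1,r=24):
    W=world(c);m=(c['depth']>0)&(np.hypot(W[...,0]-xy[0],W[...,1]-xy[1])<32)&(W[...,2]>z0)&(W[...,2]<z1)
    P=W[m]; zm=P[:,2].mean()
    f=lambda p: np.hypot(P[:,0]-p[0]-p[2]*(P[:,2]-zm),P[:,1]-p[1]-p[3]*(P[:,2]-zm))-r
    s=least_squares(f,[xy[0],xy[1],0,0],loss='soft_l1'); p=s.x
    print('n',len(P),'zm',zm.round(1),'xy',p[:2].round(1),'slope',p[2:].round(3),'rms',np.sqrt(np.mean(f(p)**2)).round(2),'at z0',(p[:2]+p[2:]*(z0-zm)).round(1))
E
python3 -c "
from h import *
for n in ('s2','t2'):
  c=L(n);W=world(c);m=(c['depth']>0)&(np.hypot(W[...,0]-511,W[...,1]-138)<30)&(W[...,2]>130)
  print(n,np.percentile(W[m][:,2],[.5,1,2,5]))
  bfit(c,(511,138),172,218)
# reference: same fit on loaded bottles & tray cells
for n in ('s2','t2'): 
  bfit(L(n),(568,72),85,128)
# spine and dividers: blue rim points in shaker frame
for n in ('side0','top0'):
  c=L(n);W=world(c);k=c['color'].astype(int);b=(k[...,2]>80)&(k[...,2]>1.8*k[...,0])&(W[...,2]>108)&(W[...,2]<122)&(W[...,0]<650)
  P=(W[b][:,:2]-[541.5,103.6])@Rz(YS)[:2,:2]
  print(n,'x hist',np.histogram(P[:,0],np.arange(-80,81,4))[0]);print('y',np.histogram(P[:,1],np.arange(-80,81,4))[0])
  q=P[(abs(P[:,0])<14)&(abs(P[:,1])<50)&(abs(P[:,1])>12)];print('spine x',np.percentile(q[:,0],[5,50,95]))
  q=P[(abs(P[:,1])<14)&(P[:,0]<-15)];print('div y',np.percentile(q[:,1],[5,50,95]))
"
```

```text
s2 [135.4545225  138.60114414 169.98794331 177.11379084]
n 350 zm 195.6 xy [510.5 138.1] slope [0.013 0.013] rms 1.18 at z0 [510.2 137.8]
t2 [137.13927135 168.13207563 180.66833996 206.83724535]
n 127 zm 196.0 xy [509.3 137.6] slope [0.02  0.006] rms 0.27 at z0 [508.9 137.4]
n 229 zm 114.9 xy [571.1  70.1] slope [-0.045  0.063] rms 3.3 at z0 [572.4  68.2]
n 213 zm 113.8 xy [565.9  73.1] slope [ 0.439 -0.048] rms 4.51 at z0 [553.3  74.5]
side0 x hist [ 0  0  0  0  0  0 13 13 15 14 10 12 11 15 13 14 14  7 20 41 33 20  5  3
  4  5  3  4  5  9  5  4  4  8  2  0  0  0  0  0]
y [ 0  0  0 16 72 19 15  6  5  5  5  6  4  3  4  2  2  5 29 50 14  4  0  2
  5  4  3  2  1  3  1  1  1  1 16 20  0  0  0  0]
spine x [-3.88223846  0.93151471  6.16062878]
div y [-6.90854498 -2.94655328  1.88644343]
top0 x hist [  0   0   0   0   0   8  18  22  17  15  17  19  19  18  14  19  17  18
  70 110  99  72  18  17  13  19  15  11  13  11  14  14   8  21  12   0
   0   0   0   0]
y [  0   0   0   0  69  58  11  11  11  12  10  10  12  12  11  11  10  10
  18 101  95  49  11  11  12  10  12   6  10  12  12  10  12   9  27  74
   9   0   0   0]
spine x [-5.40437345 -0.25216757  6.253491  ]
div y [-3.58670362  0.6168611   6.15580239]
```

step_arm:
  plan:
    - {"offset": [-0.12, 0.13, 1.5], "rot": [-0.2, -0.1, 0], "gripper": 2.5}
    - {"offset": [-0.12, 0.13, 3], "rot": [-0.2, -0.1, 0], "gripper": 2.5}
    - {"offset": [-0.12, 0.13, 3.6], "rot": [-0.2, -0.1, 0], "gripper": 2.5}
    - {"offset": [-0.12, 0.13, 3.6], "rot": [-0.2, -0.1, 0], "gripper": 2.5}
    - {"offset": [-0.12, 0.13, 3.6], "rot": [-0.2, -0.1, 0], "gripper": 2.5}

```text
time_s: 5.75
eef_pos: [512.6, 136.4, 288.0]
ee_rot: [-0.0, 0.726, 0.688, 0.001]
force: [-0.3, 0.2, -1.8]
grip_width: 0.327
grip_force: 59.6
```

```bash
python3 -c "
from h import *
print(sense()['force'])
a=cap('side','s3')['color'];b=cap('top','t3')['color']
f=lambda i,k:cv2.resize(i[:,:,::-1],None,fx=k,fy=k,interpolation=3)
cv2.imwrite('pics/z3.png',np.hstack([f(a[95:185,250:350],4),f(b[185:275,215:305],4)]))"
```

```text
[-0.34533465  0.24246528 -1.77617976]
```

View pics/z3.png

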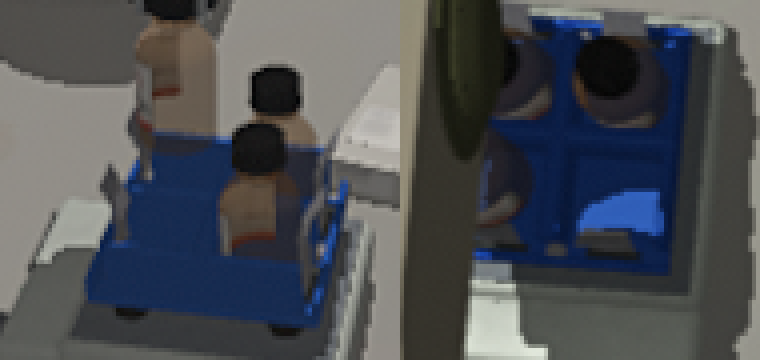

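The held bottle is between clip and spine: side crop foot at (175,148), beside the clip at (145,150). Top crop shows it left of the divider. Descending with force checks.

step_arm:
  plan:
    - {"offset": [0, 0, 0.6], "rot": [0, 0, 0], "gripper": 2.5}
    - {"offset": [0, 0, 1.2], "rot": [0, 0, 0], "gripper": 2.5}
    - {"offset": [0, 0, 1.5], "rot": [0, 0, 0], "gripper": 2.5}
    - {"offset": [0, 0, 1.5], "rot": [0, 0, 0], "gripper": 2.5}

```text
time_s: 6.25
eef_pos: [512.9, 136.7, 272.8]
ee_rot: [0.001, 0.726, 0.688, 0.001]
force: [4.5, -0.8, 3.2]
grip_width: 0.323
grip_force: 60.2
```

step_arm:
  plan:
    - {"offset": [0, 0, 0.3], "rot": [0, 0, 0], "gripper": 2.5}
    - {"offset": [0, 0, 0.6], "rot": [0, 0, 0], "gripper": 2.5}
    - {"offset": [0, 0, 0.6], "rot": [0, 0, 0], "gripper": 2.5}

```text
time_s: 6.55
eef_pos: [513.3, 136.7, 267.4]
ee_rot: [0.001, 0.726, 0.688, 0.002]
force: [6.3, -0.3, 8.1]
grip_width: 0.325
grip_force: 60.6
```

step_arm:
  plan:
    - {"offset": [0, 0, 0.4], "rot": [0, 0, 0], "gripper": 2.5}
    - {"offset": [0, 0, 0.8], "rot": [0, 0, 0], "gripper": 2.5}
    - {"offset": [0, 0, 1.0], "rot": [0, 0, 0], "gripper": 2.5}
    - {"offset": [0, 0, 1.0], "rot": [0, 0, 0], "gripper": 2.5}

```text
time_s: 6.95
eef_pos: [513.1, 136.7, 256.8]
ee_rot: [0.001, 0.726, 0.688, 0.002]
force: [6.0, -0.8, 1.8]
grip_width: 0.325
grip_force: 59.9
```

step_arm:
  plan:
    - {"offset": [0, 0, 0.5], "rot": [0, 0, 0], "gripper": 2.5}
    - {"offset": [0, 0, 1.0], "rot": [0, 0, 0], "gripper": 2.5}
    - {"offset": [0, 0, 1.5], "rot": [0, 0, 0], "gripper": 2.5}
    - {"offset": [0, 0, 2.0], "rot": [0, 0, 0], "gripper": 2.5}
    - {"offset": [0, 0, 2.4], "rot": [0, 0, 0], "gripper": 2.5}
    - {"offset": [0, 0, 2.4], "rot": [0, 0, 0], "gripper": 2.5}

```text
time_s: 7.55
eef_pos: [513.1, 136.7, 232.6]
ee_rot: [0.001, 0.726, 0.688, 0.001]
force: [6.3, 0.0, 2.8]
grip_width: 0.324
grip_force: 60.0
```

step_arm:
  plan:
    - {"offset": [0, 0, 0.4], "rot": [0, 0, 0], "gripper": 2.5}
    - {"offset": [0, 0, 0.7], "rot": [0, 0, 0], "gripper": 2.5}
    - {"offset": [0, 0, 0.7], "rot": [0, 0, 0], "gripper": 2.5}

```text
time_s: 7.85
eef_pos: [513.2, 136.9, 225.9]
ee_rot: [0.001, 0.726, 0.688, 0.002]
force: [5.8, 0.3, 4.7]
grip_width: 0.326
grip_force: 60.2
```

step_arm:
  plan:
    - {"offset": [0, 0, 0.2], "rot": [0, 0, 0], "gripper": 2.5}
    - {"offset": [0, 0, 0.4], "rot": [0, 0, 0], "gripper": 2.5}
    - {"offset": [0, 0, 0.4], "rot": [0, 0, 0], "gripper": 2.5}

```text
time_s: 8.15
eef_pos: [513.2, 136.9, 222.5]
ee_rot: [0.001, 0.726, 0.688, 0.002]
force: [4.2, 0.3, 8.4]
grip_width: 0.324
grip_force: 60.7
```

Force now rises about 1.1 N/mm, the tray's stiffness, so the foot is on the floor. I confirm with a few more millimetres.

step_arm:
  plan:
    - {"offset": [0, 0, 0.3], "rot": [0, 0, 0], "gripper": 2.5}
    - {"offset": [0, 0, 0.5], "rot": [0, 0, 0], "gripper": 2.5}
    - {"offset": [0, 0, 0.5], "rot": [0, 0, 0], "gripper": 2.5}

```text
time_s: 8.45
eef_pos: [513.3, 137.0, 218.1]
ee_rot: [0.001, 0.726, 0.688, 0.002]
force: [2.4, 0.4, 13.4]
grip_width: 0.324
grip_force: 61.5
```

step_arm:
  plan:
    - {"offset": [0, 0, -0.3], "rot": [0, 0, 0], "gripper": 2.5}
    - {"offset": [0, 0, -0.5], "rot": [0, 0, 0], "gripper": 2.5}
    - {"offset": [0, 0, -0.5], "rot": [0, 0, 0], "gripper": 4.4}
    - {"offset": [0, 0, -0.5], "rot": [0, 0, 0], "gripper": 4.4}
    - {"offset": [0, 0, -0.5], "rot": [0, 0, 0], "gripper": 4.4}
    - {"offset": [0, 0, -0.5], "rot": [0, 0, 0], "gripper": 4.4}

```text
time_s: 9.05
eef_pos: [512.0, 136.8, 220.9]
ee_rot: [-0.001, 0.726, 0.688, -0.0]
force: [-0.4, -0.5, 0.3]
grip_width: 0.515
grip_force: 0.0
```

step_arm:
  plan:
    - {"offset": [0, 0, -1], "rot": [0, 0, 0], "gripper": 4.4}
    - {"offset": [0, 0, -3], "rot": [0, 0, 0], "gripper": 4.4}
    - {"offset": [0, 0, -6], "rot": [0, 0, 0], "gripper": 4.4}
    - {"offset": [0, 0, -9], "rot": [0, 0, 0], "gripper": 5}
    - {"offset": [0, 0, -9], "rot": [0, 0, 0], "gripper": 6}

```text
time_s: 9.55
eef_pos: [513.1, 136.8, 315.9]
ee_rot: [0.002, 0.726, 0.688, 0.003]
force: [1.0, -0.5, 0.6]
grip_width: 0.705
grip_force: 0.0
```

```bash
python3 -c "
from h import *
a=cap('side','s4');b=cap('top','t4')
rel(C2+150*AR,RR)
for c in(a,b):
  for g in((513,137,176),(571,132,177),(568.5,70.5,177)): print(*capfit(c,np.array(g),np.array([0,0,1.]),rad=25))
cv2.imwrite('pics/z4.png',cv2.resize(a['color'][95:185,240:350,::-1],None,fx=6,fy=6,interpolation=3))
"
```

```text
off cm [-41.82   5.57   5.94] rot deg [-26.8   2.4 -10.3] | n 42.6 28.8
[517.3 137.  175.6] 16.2 [516.9 137.  175.6] [26.2 31.3] [ 0.02  -0.003  1.   ] 74
[571.8 132.9 176.5] 15.5 [572.4 132.7 176.5] [26.1 29.5] [-0.06  -0.025  0.998] 74
[569.2  70.7 176.3] 16.2 [569.6  69.4 176.3] [28.5 29.5] [-0.021 -0.007  1.   ] 89
[514.9 134.3 176.7] 14.6 [514.8 130.8 176.7] [28.9 17.1] [0.014 0.021 1.   ] 93
[571.7 130.4 177.8] 13.6 [571.5 125.9 177.8] [13.1 27.1] [-0.046  0.022  0.999] 56
[567.9  71.7 177.4] 15.3 [567.8  71.5 177.4] [29.4 28.7] [-0.026  0.006  1.   ] 153
```

View pics/z4.png

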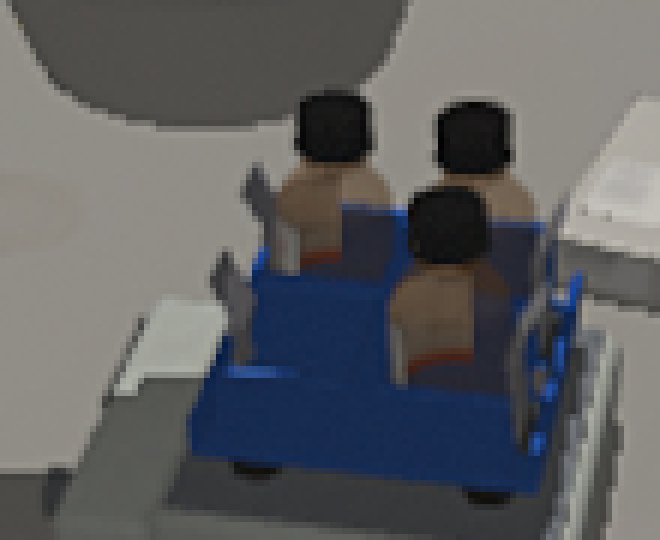

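The bottle stands in the left near cell: cap top 175.6 mm against 176.4 mm for the loaded ones, in crop at (333,125), clip upright against it. Now the second bottle.

step_arm:
  plan:
    - {"offset": [-41.8, 5.6, 5.9], "rot": [-26.8, 2.4, -10.3], "gripper": 6.0}
    - {"offset": [-41.8, 5.6, 5.9], "rot": [-26.8, 2.4, -10.3], "gripper": 6.0}
    - {"offset": [-41.8, 5.6, 5.9], "rot": [-26.8, 2.4, -10.3], "gripper": 6.0}
    - {"offset": [-41.8, 5.6, 5.9], "rot": [-26.8, 2.4, -10.3], "gripper": 6.0}
    - {"offset": [-41.8, 5.6, 5.9], "rot": [-26.8, 2.4, -10.3], "gripper": 6.0}
    - {"offset": [-41.8, 5.6, 5.9], "rot": [-26.8, 2.4, -10.3], "gripper": 6.0}
    - {"offset": [-41.8, 5.6, 5.9], "rot": [-26.8, 2.4, -10.3], "gripper": 6.0}
    - {"offset": [-41.8, 5.6, 5.9], "rot": [-26.8, 2.4, -10.3], "gripper": 6.0}
    - {"offset": [-41.8, 5.6, 5.9], "rot": [-26.8, 2.4, -10.3], "gripper": 6.0}
    - {"offset": [-41.8, 5.6, 5.9], "rot": [-26.8, 2.4, -10.3], "gripper": 6.0}
    - {"offset": [-41.8, 5.6, 5.9], "rot": [-26.8, 2.4, -10.3], "gripper": 6.0}
    - {"offset": [-41.8, 5.6, 5.9], "rot": [-26.8, 2.4, -10.3], "gripper": 6.0}

```text
time_s: 10.85
eef_pos: [545.6, -282.5, 251.6]
ee_rot: [0.153, 0.642, 0.731, 0.175]
force: [0.2, -0.3, 0.2]
grip_width: 0.701
grip_force: 0.0
```

```bash
python3 -c "
from h import *
for n in('side','top'): print(*capfit(capture(n),C2,AR))
rel(C2+51*AR,RR)"
```

```text
[ 612.5 -276.2  117.6] 15.5 [ 612.6 -276.   117.6] [28.3 29.7] [-0.448 -0.063  0.892] 199
[ 611.9 -274.6  118.7] 14.9 [ 612.2 -274.3  118.8] [27.4 27.4] [-0.452 -0.073  0.889] 100
off cm [-0.14 -0.05  9.88] rot deg [-0. -0.  0.] | n 9.9 0.1
```

step_arm:
  plan:
    - {"offset": [-0.1, 0, 4], "rot": [0, 0, 0], "gripper": 6.0}
    - {"offset": [-0.1, 0, 7.5], "rot": [0, 0, 0], "gripper": 6.0}
    - {"offset": [-0.1, 0, 9.5], "rot": [0, 0, 0], "gripper": 6.0}
    - {"offset": [-0.1, 0, 9.8], "rot": [0, 0, 0], "gripper": 6.0}
    - {"offset": [-0.1, 0, 9.8], "rot": [0, 0, 0], "gripper": 4}
    - {"offset": [-0.1, 0, 9.8], "rot": [0, 0, 0], "gripper": 2.5}
    - {"offset": [-0.1, 0, 9.8], "rot": [0, 0, 0], "gripper": 2.5}
    - {"offset": [-0.1, 0, 9.8], "rot": [0, 0, 0], "gripper": 2.5}
    - {"offset": [-0.1, 0, 9.8], "rot": [0, 0, 0], "gripper": 2.5}
    - {"offset": [-0.1, 0, 9.8], "rot": [0, 0, 0], "gripper": 2.5}
  squeeze: 60

```text
time_s: 11.95
eef_pos: [589.6, -279.4, 166.4]
ee_rot: [0.155, 0.642, 0.73, 0.175]
force: [-5.3, 0.4, 7.1]
grip_width: 0.331
grip_force: 59.2
```

step_arm:
  plan:
    - {"offset": [0, 0, -0.8], "rot": [0, 0, 0], "gripper": 2.5}
    - {"offset": [0, 0, -2], "rot": [0, 0, 0], "gripper": 2.5}
    - {"offset": [0, 0, -4], "rot": [0, 0, 0], "gripper": 2.5}
    - {"offset": [0, 0, -6], "rot": [0, 0, 0], "gripper": 2.5}
    - {"offset": [0, 0, -8], "rot": [0, 0, 0], "gripper": 2.5}
    - {"offset": [0, 0, -10], "rot": [0, 0, 0], "gripper": 2.5}
    - {"offset": [0, 0, -10], "rot": [0, 0, 0], "gripper": 2.5}

```text
time_s: 12.65
eef_pos: [544.5, -285.4, 257.0]
ee_rot: [0.156, 0.642, 0.73, 0.174]
force: [0.6, -0.2, -2.4]
grip_width: 0.326
grip_force: 59.2
```

```bash
python3 -c "
from h import *
rel([509,72.8,325],RS)"
```

```text
off cm [35.95  4.1  -5.71] rot deg [27.  -2.2 10.3] | n 36.6 29.0
```

step_arm:
  plan:
    - {"offset": [0, 1.5, -5.7], "rot": [9, -0.7, 3.5], "gripper": 2.5}
    - {"offset": [3.5, 3, -5.7], "rot": [16, -1.4, 7], "gripper": 2.5}
    - {"offset": [7.5, 4.1, -5.7], "rot": [24, -2, 10], "gripper": 2.5}
    - {"offset": [12, 4.1, -5.7], "rot": [27, -2.2, 10.3], "gripper": 2.5}
    - {"offset": [16.5, 4.1, -5.7], "rot": [27, -2.2, 10.3], "gripper": 2.5}
    - {"offset": [21, 4.1, -5.7], "rot": [27, -2.2, 10.3], "gripper": 2.5}
    - {"offset": [25.5, 4.1, -5.7], "rot": [27, -2.2, 10.3], "gripper": 2.5}
    - {"offset": [30, 4.1, -5.7], "rot": [27, -2.2, 10.3], "gripper": 2.5}
    - {"offset": [34, 4.1, -5.7], "rot": [27, -2.2, 10.3], "gripper": 2.5}
    - {"offset": [35.9, 4.1, -5.7], "rot": [27, -2.2, 10.3], "gripper": 2.5}
    - {"offset": [35.9, 4.1, -5.7], "rot": [27, -2.2, 10.3], "gripper": 2.5}
    - {"offset": [35.9, 4.1, -5.7], "rot": [27, -2.2, 10.3], "gripper": 2.5}

```text
time_s: 13.85
eef_pos: [509.5, 72.6, 322.7]
ee_rot: [-0.003, 0.725, 0.688, 0.0]
force: [-0.9, -1.1, -1.2]
grip_width: 0.322
grip_force: 59.4
```

```bash
python3 -c "
from h import *
rel([509,72.8,288],RS)
for n in('side','top'): bfit(capture(n),(508.5,73),172,218)"
```

```text
off cm [ 0.   -0.04  3.47] rot deg [-0.2 -0.2  0.1] | n 3.5 0.3
n 396 zm 195.5 xy [508.6  72.9] slope [ 0.023 -0.004] rms 1.01 at z0 [508.  73.]
n 1 zm 173.4 xy [508.4  72.4] slope [0. 0.] rms 0.0 at z0 [508.4  72.4]
```

step_arm:
  plan:
    - {"offset": [0, 0, 1.5], "rot": [-0.2, -0.2, 0], "gripper": 2.5}
    - {"offset": [0, 0, 3], "rot": [-0.2, -0.2, 0], "gripper": 2.5}
    - {"offset": [0, 0, 4.2], "rot": [-0.2, -0.2, 0], "gripper": 2.5}
    - {"offset": [0, 0, 5], "rot": [-0.2, -0.2, 0], "gripper": 2.5}
    - {"offset": [0, 0, 5], "rot": [-0.2, -0.2, 0], "gripper": 2.5}
    - {"offset": [0, 0, 5], "rot": [-0.2, -0.2, 0], "gripper": 2.5}

```text
time_s: 14.55
eef_pos: [510.0, 72.6, 273.9]
ee_rot: [0.001, 0.726, 0.688, 0.001]
force: [3.5, -0.6, 1.1]
grip_width: 0.328
grip_force: 59.6
```

step_arm:
  plan:
    - {"offset": [0, 0, 0.3], "rot": [0, 0, 0], "gripper": 2.5}
    - {"offset": [0, 0, 0.6], "rot": [0, 0, 0], "gripper": 2.5}
    - {"offset": [0, 0, 0.6], "rot": [0, 0, 0], "gripper": 2.5}

```text
time_s: 14.85
eef_pos: [509.9, 72.8, 267.7]
ee_rot: [0.001, 0.726, 0.688, 0.001]
force: [5.9, -1.0, 5.6]
grip_width: 0.325
grip_force: 60.2
```

Same behaviour as the first bottle. Continuing down.

step_arm:
  plan:
    - {"offset": [0, 0, 0.4], "rot": [0, 0, 0], "gripper": 2.5}
    - {"offset": [0, 0, 0.8], "rot": [0, 0, 0], "gripper": 2.5}
    - {"offset": [0, 0, 1.0], "rot": [0, 0, 0], "gripper": 2.5}
    - {"offset": [0, 0, 1.0], "rot": [0, 0, 0], "gripper": 2.5}

```text
time_s: 15.25
eef_pos: [509.9, 72.9, 257.5]
ee_rot: [0.001, 0.726, 0.688, 0.001]
force: [6.9, -0.2, 3.1]
grip_width: 0.328
grip_force: 59.7
```

step_arm:
  plan:
    - {"offset": [0, 0, 0.5], "rot": [0, 0, 0], "gripper": 2.5}
    - {"offset": [0, 0, 1.0], "rot": [0, 0, 0], "gripper": 2.5}
    - {"offset": [0, 0, 1.5], "rot": [0, 0, 0], "gripper": 2.5}
    - {"offset": [0, 0, 2.0], "rot": [0, 0, 0], "gripper": 2.5}
    - {"offset": [0, 0, 2.4], "rot": [0, 0, 0], "gripper": 2.5}
    - {"offset": [0, 0, 2.4], "rot": [0, 0, 0], "gripper": 2.5}

```text
time_s: 15.85
eef_pos: [509.8, 72.9, 233.2]
ee_rot: [0.0, 0.726, 0.688, 0.001]
force: [6.2, 0.3, 1.4]
grip_width: 0.328
grip_force: 59.8
```

step_arm:
  plan:
    - {"offset": [0, 0, 0.4], "rot": [0, 0, 0], "gripper": 2.5}
    - {"offset": [0, 0, 0.7], "rot": [0, 0, 0], "gripper": 2.5}
    - {"offset": [0, 0, 0.7], "rot": [0, 0, 0], "gripper": 2.5}

```text
time_s: 16.15
eef_pos: [509.8, 72.9, 226.3]
ee_rot: [0.0, 0.726, 0.688, 0.001]
force: [5.9, -0.9, 1.0]
grip_width: 0.333
grip_force: 59.8
```

step_arm:
  plan:
    - {"offset": [0, 0, 0.2], "rot": [0, 0, 0], "gripper": 2.5}
    - {"offset": [0, 0, 0.4], "rot": [0, 0, 0], "gripper": 2.5}
    - {"offset": [0, 0, 0.4], "rot": [0, 0, 0], "gripper": 2.5}

```text
time_s: 16.45
eef_pos: [509.9, 73.0, 222.8]
ee_rot: [0.001, 0.726, 0.688, 0.001]
force: [5.1, 0.1, 5.5]
grip_width: 0.325
grip_force: 60.4
```

step_arm:
  plan:
    - {"offset": [0, 0, 0.3], "rot": [0, 0, 0], "gripper": 2.5}
    - {"offset": [0, 0, 0.6], "rot": [0, 0, 0], "gripper": 2.5}
    - {"offset": [0, 0, 0.8], "rot": [0, 0, 0], "gripper": 2.5}
    - {"offset": [0, 0, 0.8], "rot": [0, 0, 0], "gripper": 2.5}

```text
time_s: 16.85
eef_pos: [510.1, 73.1, 216.1]
ee_rot: [0.001, 0.726, 0.688, 0.002]
force: [1.4, 0.4, 16.0]
grip_width: 0.325
grip_force: 61.8
```

step_arm:
  plan:
    - {"offset": [0, 0, -0.3], "rot": [0, 0, 0], "gripper": 2.5}
    - {"offset": [0, 0, -0.7], "rot": [0, 0, 0], "gripper": 2.5}
    - {"offset": [0, 0, -0.7], "rot": [0, 0, 0], "gripper": 4.4}
    - {"offset": [0, 0, -0.7], "rot": [0, 0, 0], "gripper": 4.4}
    - {"offset": [0, 0, -0.7], "rot": [0, 0, 0], "gripper": 4.4}
    - {"offset": [0, 0, -0.7], "rot": [0, 0, 0], "gripper": 4.4}

```text
time_s: 17.45
eef_pos: [508.9, 73.0, 220.6]
ee_rot: [-0.001, 0.726, 0.688, -0.0]
force: [-1.0, 0.3, 0.5]
grip_width: 0.516
grip_force: 0.0
```

step_arm:
  plan:
    - {"offset": [0, 0, -1], "rot": [0, 0, 0], "gripper": 4.4}
    - {"offset": [0, 0, -3], "rot": [0, 0, 0], "gripper": 4.4}
    - {"offset": [0, 0, -6], "rot": [0, 0, 0], "gripper": 4.4}
    - {"offset": [0, 0, -10], "rot": [0, 0, 0], "gripper": 4.4}
    - {"offset": [-4, 0, -14], "rot": [0, 0, 0], "gripper": 4.4}
    - {"offset": [-9, -4, -16], "rot": [0, 0, 0], "gripper": 4.4}
    - {"offset": [-14, -7, -16], "rot": [0, 0, 0], "gripper": 4.4}
    - {"offset": [-19, -9, -16], "rot": [0, 0, 0], "gripper": 4.4}
    - {"offset": [-24, -10, -16], "rot": [0, 0, 0], "gripper": 4.4}
    - {"offset": [-28, -10, -16], "rot": [0, 0, 0], "gripper": 4.4}
    - {"offset": [-28, -10, -16], "rot": [0, 0, 0], "gripper": 4.4}
    - {"offset": [-28, -10, -16], "rot": [0, 0, 0], "gripper": 4.4}

```text
time_s: 18.65
eef_pos: [393.8, -203.7, 381.3]
ee_rot: [-0.0, 0.727, 0.687, 0.0]
force: [-0.3, -0.2, -0.9]
grip_width: 0.517
grip_force: 0.0
```

```bash
python3 -c "
from h import *
a=cap('side','s5');b=cap('top','t5')
for c in(a,b):
  for g in((515,137,175),(512,72,175),(571,132,175),(568.5,70.5,175)): print(*capfit(c,np.array(g),np.array([0,0,1.]),rad=25))
f=lambda i,k:cv2.resize(i[:,:,::-1],None,fx=k,fy=k,interpolation=3)
cv2.imwrite('pics/z5.png',np.hstack([f(a['color'][95:185,250:350],4),f(b['color'][180:270,215:305],4)]))
"
```

```text
[517.7 135.  174.3] 15.7 [517.4 136.2 174.3] [29.1 24.9] [ 0.023 -0.005  1.   ] 67
[512.5  71.4 174.2] 15.6 [511.7  71.1 174.2] [27.9 28.7] [ 0.031 -0.007  1.   ] 87
[571.9 133.4 175.2] 15.7 [572.6 132.  175.2] [26.5 27.6] [-0.049 -0.022  0.999] 71
[569.2  69.5 174.9] 16.0 [568.8  70.3 174.9] [27.1 28.3] [-0.011 -0.019  1.   ] 85
[515.4 137.1 175.5] 15.1 [515.2 137.  175.5] [28.7 28.2] [0.029 0.029 0.999] 143
[511.2  73.6 175. ] 15.1 [510.8  73.4 175. ] [27.2 28.7] [ 0.014 -0.011  1.   ] 161
[571.  134.4 176. ] 15.2 [571.4 134.2 176. ] [29.2 28.1] [-0.02   0.013  1.   ] 151
[568.2  71.7 175.9] 14.9 [568.4  71.9 175.9] [28.6 28.5] [-0.026  0.01   1.   ] 141
```

View pics/z5.png

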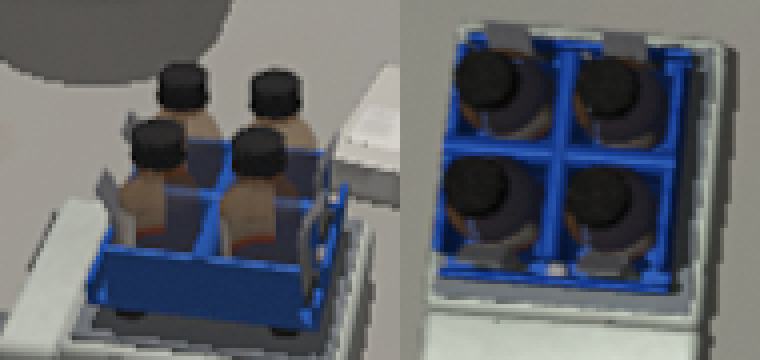

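All four caps are level within about 1 mm and arranged symmetrically, with both new bottles seated against their clips and the arm clear.

```bash
python3 -c "
from rig import *
print(finish_job())"
```

```text
the job is handed in; nothing more can be done
None
```

I pushed both amber bottles down to the tray floor in the two near cells and handed the job in at about 19 s. All four cap tops read level within about 1 mm, but the job returned no verdict, so I can't confirm the pass.

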